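# Press the wide nozzle onto the bench burner

### The arm

A 6-joint arm with a two-finger parallel gripper is mounted at the origin on the work surface. World frame = base frame: x ahead of the robot, y to its left, z up, the work surface at z = 0. Lengths are in m, angles in rad, forces in N, time in s.
With the tool pointing down it reaches from about 0.275 to 0.775 m from the base axis. Payload 14.6 kg.
Tool frame: the origin (TCP) lies at the very end of the fingers, on their centre line; the grasp point (between the pads) lies 19 mm behind it; z points along the fingers, y is the direction in which the jaws open and shut (so a half turn about z gives the same grasp; the last joint's range is limited). The gripper opens to 85 mm and grips with 20 to 120 N. Pads are 22 mm wide; open, the fingers measure 114 mm over their backs; the gripper's body (76 mm by 85 mm) begins 54 mm behind the grasp point. The pads swing forward as they close: fully open they stand 13 mm farther back than shut.
Start: joints at [-1.351, 0.263, -0.048, 1.259, 0, 1.415], TCP at [0.192, -0.489, 0.231] pointing down, gripper open.
Joint ranges: [-2.65, 2.65], [-0.89, 1.7], [-1.18, 1.37], [-2.13, 2.11], [-1.35, 1.29], [-3.14, 3.14]. Speed limits (rad/s): [1.89, 1.89, 2.57, 2.79, 3.14, 3.14].

### API

Orientations are given as a 3x3 rotation matrix whose columns are the frame's x, y, z axes.
In Python, from bench import env gives the robot as it stands.
- The arm moves only by the tool drive_tool, never from a script. Its argument "plan" is a list of rows, each a list of 4 numbers: the shift along the tool's x, y, z normalised to -1 to 1, where 1 is 2.5 cm, then the turn about the tool's z normalised to -1 to 1, where 1 is 0.08 rad. A call has exactly 5 rows; each row shifts and turns the pose as measured when the row begins, along the tool's axes as they then stand; what a row does not reach is not made up. A row lasts 1/10 s, in which the tool goes at most 50 mm and 8.59 degrees, less where a joint would pass 70% of its speed; a pose out of reach is approached as far as the arm can. A call with a number of a shift or a turn outside -1 to 1 is refused whole. A call with a gripper value outside its range is refused whole. "claw" is the opening, from 0 (shut) to 1 (fully open), set as the call begins (left out, the last holds). The fingers move at their own pace and stop on an object; "grip_force" is the grip in N (left out, the last holds). Time passes only in rows, so rows that do not move let the fingers close, or fill a call up. It gives the time, the measured TCP pose, the force and the opening at its end, in the units of the state.
- env.get_state(): the state, without advancing time (a new reading comes with each control period).
- env.read_camera(name): name is "scene" or "top"; returns the picture (420x560x3 uint8, blue, green, red); there is no depth.
- env.camera_params(name): a dict with "intrinsics" (3x3 intrinsics, pixels), "k1" (the pictures are not rectified: a ray, as slopes to the right and down, at radius r is drawn at 1 + k1 r^2 times it, then the intrinsics apply), "rvec" (rotation vector, rad) and "tvec" (3), from world to camera coordinates, as OpenCV has them. Camera axes: x right, y down, z forward; pixel columns grow to the right and rows downward; lengths in m; the calibration is good to about 2 mm. A picture is of the moment at which its call begins. camera_params takes no time and is no camera call.
- env.finish_job(): hands the job in, once; it reports no verdict.
The state is a dict: "time_s": time; "qpos": joint angles; "joint_velocities": joint speeds; "joint_efforts": joint torques, N m; "eef_pos": TCP position; "eef_rot": TCP orientation; "ft_force": force on the tool from outside, world axes, zero at the start; "moment": the same for the moment, N m; "gripper_width": finger opening in m.
Only numpy, scipy, OpenCV 4.12 (cv2) and the standard library are available. Lean on these libraries where they do the work, as an engineer would, in place of code of your own. Each camera call takes 0.05 s, during which the arm holds its last target. There are 200 camera calls.

### The job

Pick up the wider of the two ribbed steel nozzles and press it, mouth down, onto the burner's tapered spigot until its foot is fully home on the shoulder. Push it all the way down with the gripper rather than letting it fall, then let go so that it stays on by friction alone, and leave the narrow nozzle standing where it is.

Things in the scene. Friction and masses are not known exactly. Their poses are not given: they have to be found in the camera images.
- wide_nozzle_mid (a point): On the wide nozzle's axis, half-way up (37.5 mm above its foot); z up. A round ribbed steel nozzle, 42 mm outside diameter, 75 mm tall, 0.10 to 0.20 kg, standing loose on the bench with its open mouth down. Straight-sided outside, to be gripped at any height. The bore is 48 mm deep, 36 mm wide at the mouth, narrowing to 26 mm.
- shoulder (a point): Point on the axis of the fixed burner's upright brass spigot, level with the flat top of the 52 mm wide steel shoulder on which the nozzle's foot must end, 110 mm above the bench; z points up. The spigot stands 44 mm above this point: a core 30 mm wide at the shoulder, narrowing to a 10 mm nose, with four sprung ribs proud of it.
- narrow_nozzle_mid (a point): Point on the axis of the narrow nozzle, half-way up (37.5 mm above its foot). A round ribbed steel nozzle, 26 mm outside diameter, 75 mm tall, standing loose on the bench at least 90 mm from the wide one (centre to centre). It does not fit this spigot and is to be left where it stands.
- burner: The fixed burner; origin on the spigot's axis at bench height. A lowered nozzle slides freely until its foot is 12 mm above the shoulder; then the ribs are squeezed in and resist more and more, to about 10 to 20 N, before the shoulder stops it hard. Knobs on both sides reach 57 mm from the axis, 87 mm above the bench. Foot plate 130 x 170 mm, top at 42 mm.
There are look-alikes about, which are no part of the job. What is shaped like the part that bears wide_nozzle_mid but black or red is not meant.

How it is judged:
On the way:
1. the wide nozzle is pushed home on the spigot while the gripper is still on it (z of wide_nozzle_mid in the frame of shoulder below 0.0425 m and horizontal distance between wide_nozzle_mid and shoulder below 0.01 m and angle between wide_nozzle_mid's own z axis and vertical below 0.175 rad and contact force between any of the fingers, the arm and wide_nozzle above 0.5 N), for 0.05 s.
At the end, for the whole second after the job is handed in: The wide nozzle sits upright (within 10 degrees), mouth down on the spigot, its foot within 5 mm of the shoulder and centred within 10 mm, released and at rest; the narrow nozzle is within 30 mm of where it stood (z of wide_nozzle_mid in the frame of shoulder between 0.032 and 0.0425 m and horizontal distance between wide_nozzle_mid and shoulder below 0.01 m and angle between wide_nozzle_mid's own z axis and vertical below 0.175 rad and linear speed of wide_nozzle below 0.02 m/s and distance of narrow_nozzle_mid from where it was at the start of the episode below 0.03 m); the robot touches nothing.
It fails at once if the narrow nozzle is moved more than 30 mm or knocked over (distance of narrow_nozzle_mid from where it was at the start of the episode above 0.03 m or angle between narrow_nozzle_mid's own z axis and vertical above 0.5 rad).
It also fails if it takes over 38 s, if anything falls off the work surface, if the arm or the gripper's body presses on something with over 40 N, if the wrist force passes 120 N, or if a joint passes its speed limit or range.

## Working session

There is one attempt and no reset: what is moved stays moved. The work goes in short steps, Python scripts to look and compute and a tool call to move; the robot and the scene stay as the last step left them, time stands still between calls to the robot, and variables do not carry over. Pictures are saved under pics/ and viewed, about 8 in all and at most 12, crops included, and the job is handed in when it is done.

Besides the shell and the picture viewer there is one more tool, called after "Emit:" by a JSON object that holds its "api" and its "payload", one argument or row to a line. drive_tool: Moves the arm, as the interface text tells. Its arguments: {"type":"object","properties":{"plan":{"type":"array"},"claw":{"type":"number"},"grip_force":{"type":"number"}},"required":["plan"]}

```bash
mkdir -p pics
cat > h.py <<'E'
import numpy as np, cv2
from bench import env
def cam(n):
    p=env.camera_params(n); R=cv2.Rodrigues(np.array(p["rvec"],float))[0]
    K=np.array(p["intrinsics"],float); k=np.array([p["k1"],0,0,0.]);t=np.array(p["tvec"],float).ravel()
    return K,k,R,t
def ray(n,px):
    K,k,R,t=cam(n)
    u=cv2.undistortPoints(np.array([[px]],float),K,k)[0,0]
    d=R.T@np.array([*u,1]); return -R.T@t,d/np.linalg.norm(d)
def atz(n,px,z):
    c,d=ray(n,px); return c+d*(z-c[2])/d[2]
def proj(n,P):
    K,k,R,t=cam(n)
    return cv2.projectPoints(np.array(P,float).reshape(-1,3),cv2.Rodrigues(R)[0],t,K,k)[0][:,0]
E
python3 - <<'E'
from h import *
for n in("scene","top"):
    cv2.imwrite(f"pics/{n}0.png",env.read_camera(n)); c,d=ray(n,(280,210)); print(n,c,d,cam(n)[0],cam(n)[1])
s=env.get_state();print(s)
E
```

```text
scene [ 0.959044   -0.41682316  0.59140988] [-0.53828     0.51215539 -0.66929179] [[414.80429297   0.         278.15074929]
 [  0.         414.80429297 205.95481839]
 [  0.           0.           1.        ]] [-0.05325546  0.          0.          0.        ]
top [ 0.51324818 -0.04304873  0.84888285] [ 0.07167728 -0.01813735 -0.99726296] [[468.41582383   0.         276.36466937]
 [  0.         468.41582383 210.74215233]
 [  0.           0.           1.        ]] [-0.03532325  0.          0.          0.        ]
{'time_s': 0.1, 'qpos': array([-1.35129589e+00,  2.63494072e-01, -4.88559335e-02,  1.25943147e+00,
       -6.78276274e-06,  1.41551088e+00]), 'joint_velocities': array([-2.16476944e-04, -2.13445814e-03,  2.16486567e-03,  8.79250654e-05,
        1.10316958e-03,  1.28262213e-03]), 'joint_efforts': array([ 3.66579567e-03, -6.38577676e+01,  3.85061574e+01,  1.00028174e-02,
       -1.13046888e-04,  4.03406170e-05]), 'eef_pos': array([ 0.19213349, -0.48830913,  0.23086979]), 'eef_rot': array([[ 9.30586041e-01,  3.66073178e-01, -2.21127508e-04],
       [ 3.66073216e-01, -9.30585557e-01,  9.60030764e-04],
       [ 1.45663448e-04, -9.74340086e-04, -9.99999515e-01]]), 'ft_force': array([ 0.83283077, -0.27853056,  0.70414086]), 'moment': array([ 0.00662888, -0.04487842, -0.00746256]), 'gripper_width': 0.08526517530622706}
```

View pics/scene0.png

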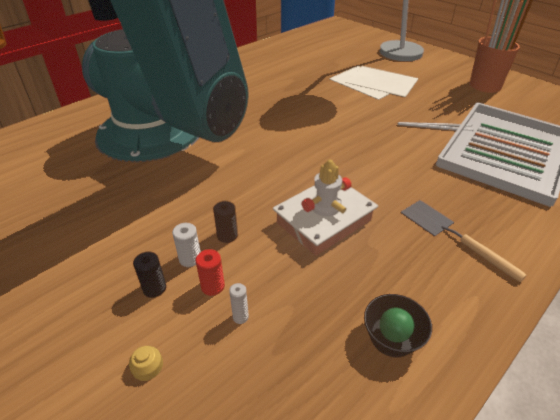

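View pics/top0.png

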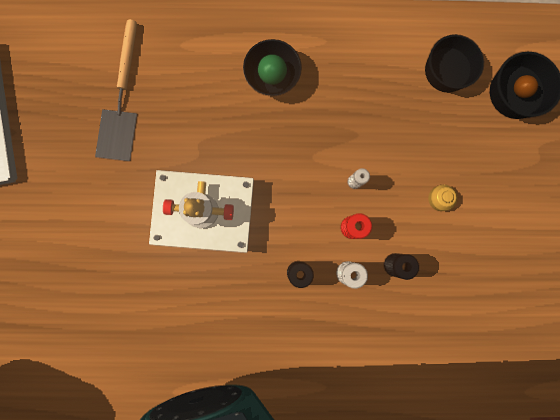

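Scene view: steel wide nozzle (187,245); look-alikes black (150,275) and (226,222), red (210,272); narrow steel (239,303); burner (327,190). In the top view the wide one is at (352,274), narrow (359,178) and spigot about (195,207). The bare-steel wide one fits the description; I'll confirm it in enlarged crops.

Run:
```python
import cv2,numpy as np
t=cv2.imread("pics/top0.png");s=cv2.imread("pics/scene0.png")
f=lambda im,x,y,w,h,k:cv2.resize(im[y:y+h,x:x+w],None,fx=k,fy=k,interpolation=cv2.INTER_CUBIC)
a=f(t,275,235,100,75,4);b=f(t,150,165,100,75,4)
c=f(s,160,215,100,75,4);d=f(s,285,150,100,75,4)
cv2.imwrite("pics/crop.png",np.vstack([np.hstack([a,b]),np.hstack([c,d])]))
```

```text
(no output)
```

View pics/crop.png

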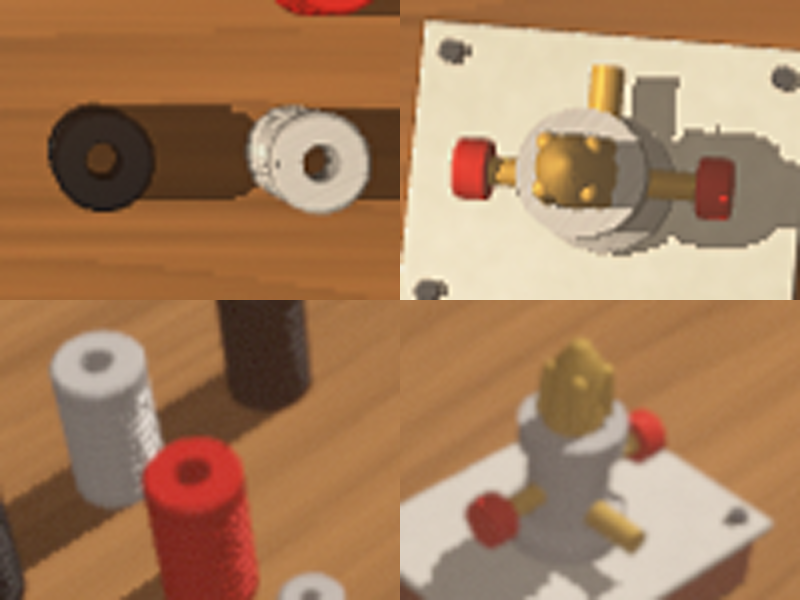

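```bash
cat > meas.py <<'E'
from h import *
def tri(a,b):
    (c1,d1),(c2,d2)=ray("top",a),ray("scene",b)
    A=np.stack([d1,-d2],1);s=np.linalg.lstsq(A,c2-c1,rcond=None)[0]
    p,q=c1+s[0]*d1,c2+s[1]*d2;return (p+q)/2,np.linalg.norm(p-q)
w=((354.7,275.1),(184.2,231.0)); sh=((195.2,208.1),(327.8,177.2))
for nm,(a,b),z in(("wide",w,.075),("sh",sh,.110)):
    print(nm,atz("top",a,z),atz("scene",b,z),tri(a,b))
n=(363.5,176.5);print("narrow",atz("top",n,.075))
for nm,px in(("red",(361,226)),("blk1",(300,274)),("blk2",(408,267))):print(nm,atz("top",px,.075))
for k in((168.3,207.2),(228.5,212)):print("knob",atz("top",k,.087))
E
cat > ov.py <<'E'
from h import *
import sys
W=np.array(eval(sys.argv[1]));S=np.array(eval(sys.argv[2]))
th=np.linspace(0,2*np.pi,60);out=[]
for n,wn,sn in(("top",(305,235),(150,165)),("scene",(150,210),(285,150))):
    im=cv2.imread(f"pics/{n}0.png")
    for (x,y),cir in((wn,[(W,.021,.075),(W,.021,0)]),(sn,[(S,.026,.110),(S,.005,.154)])):
        c=cv2.resize(im[y:y+75,x:x+100],None,fx=4,fy=4,interpolation=cv2.INTER_CUBIC)
        for C,r,z in cir:
            P=np.c_[C[0]+r*np.cos(th),C[1]+r*np.sin(th),0*th+z]
            q=((proj(n,P)-[x,y]+.5)*4-.5).round().astype(int)
            cv2.polylines(c,[q],True,(255,0,255),1)
        out.append(c)
cv2.imwrite(sys.argv[3],np.vstack([np.hstack(out[:2]),np.hstack(out[2:])]))
E
python3 meas.py
```

```text
wide [ 0.4623588  -0.18078113  0.075     ] [ 0.46742074 -0.18259127  0.075     ] (array([ 0.46247339, -0.18100648,  0.07036445]), np.float64(0.0014395774949714922))
sh [0.56835902 0.0775842  0.11      ] [0.5669057  0.08182103 0.11      ] (array([0.56882809, 0.07781182, 0.11303402]), np.float64(0.001978124696668558))
narrow [ 0.62602908 -0.19629649  0.075     ]
red [ 0.54328986 -0.19158833  0.075     ]
blk1 [ 0.46370863 -0.09064126  0.075     ]
blk2 [ 0.47600866 -0.26932676  0.075     ]
knob [0.57121759 0.12525354 0.087     ]
knob [0.5641109  0.02697981 0.087     ]
```

```bash
python3 ov.py "[.4635,-.181]" "[.5683,.0783]" pics/ov1.png
```

```text
(no output)
```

View pics/ov1.png

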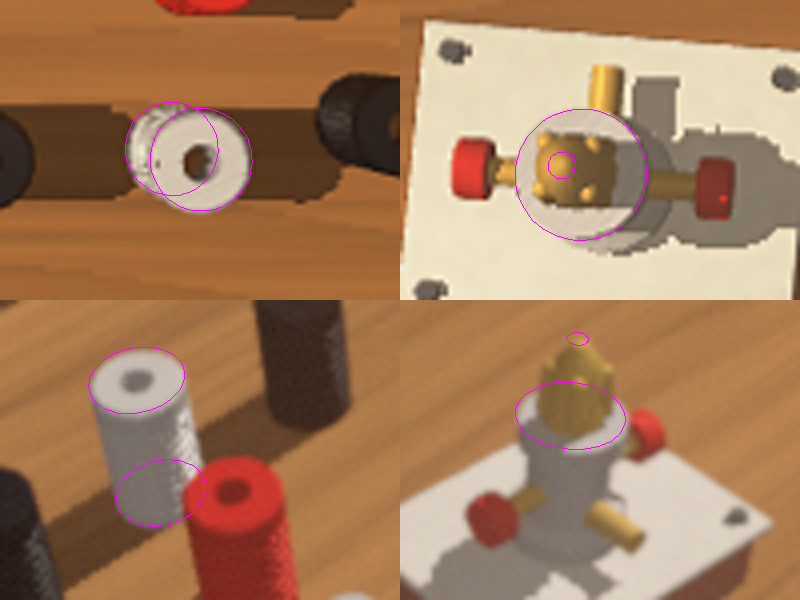

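Circles projected from the measured positions match both views to about 2 mm, so the steel nozzle at (0.4635, -0.181) and the shoulder at (0.568, 0.078) are confirmed. Next I approach with a 45° jaw yaw, which clears the neighbours.

Emit:
{"api": "drive_tool", "payload": {
  "plan": [
    [1,0,0,-1],
    [1,0,0,-1],
    [1,0,0,-1],
    [1,0,0,-1],
    [1,0,0,-1]
  ],
  "claw": 0.85,
  "grip_force": 90
}}

```text
time_s: 0.6
eef_pos: [0.3, -0.4237, 0.2291]
eef_rot: [[0.708, 0.706, -0.002], [0.706, -0.708, 0.004], [0.001, -0.004, -1.0]]
ft_force: [0.1, -0.2, -0.0]
gripper_width: 0.0723
```

```bash
cat > to.py <<'E'
from h import *
import sys
s=env.get_state();R=s["eef_rot"];T=np.array([float(a) for a in sys.argv[1:4]])
print("t",s["time_s"],"p",s["eef_pos"],"yaw",np.arctan2(R[1,0],R[0,0]),"zax",R[:,2],"F",s["ft_force"],"w",s["gripper_width"],"q6",s["qpos"][5])
print("units total",R.T@(T-s["eef_pos"])/.025)
E
python3 to.py .4635 -.181 .12
```

```text
t 0.6 p [ 0.30003054 -0.42372255  0.22914916] yaw 0.7836146160854153 zax [-0.00177454  0.00369922 -0.99999158] F [ 0.11122573 -0.19484185 -0.0369428 ] w 0.07227796597275754 q6 1.2462400713203488
units total [11.47890665 -2.24511685  4.39024155]
```

Emit:
{"api": "drive_tool", "payload": {
  "plan": [
    [1,-0.2,0.2,0],
    [1,-0.2,0.2,0],
    [1,-0.2,0.2,0],
    [1,-0.2,0.2,0],
    [1,-0.2,0.2,0]
  ]
}}

```text
time_s: 1.1
eef_pos: [0.3734, -0.3131, 0.2027]
eef_rot: [[0.706, 0.708, -0.003], [0.708, -0.706, 0.005], [0.002, -0.005, -1.0]]
ft_force: [1.8, -0.4, 0.3]
gripper_width: 0.0731
```

Emit:
{"api": "drive_tool", "payload": {
  "plan": [
    [1,-0.2,0.4,0],
    [1,-0.2,0.4,0],
    [1,-0.2,0.4,0],
    [1,-0.2,0.4,0],
    [1,-0.2,0.4,0]
  ]
}}

```text
time_s: 1.6
eef_pos: [0.4459, -0.2016, 0.1508]
eef_rot: [[0.706, 0.708, -0.003], [0.708, -0.706, 0.005], [0.002, -0.006, -1.0]]
ft_force: [-0.7, 0.3, -0.1]
gripper_width: 0.0727
```

```bash
python3 to.py .4635 -.181 .12
```

```text
t 1.6 p [ 0.44591778 -0.20157675  0.15081165] yaw 0.7868066898020638 zax [-0.00320675  0.00547613 -0.99997986] F [-0.71051296  0.25903032 -0.07522711] w 0.0727265374831352 q6 1.7618883563755612
units total [ 1.07742703 -0.07560111  1.23469326]
```

Emit:
{"api": "drive_tool", "payload": {
  "plan": [
    [0.6,0,0.3,0],
    [0.4,0,0.3,0],
    [0.1,0,0.3,0],
    [0,0,0.3,0],
    [0,0,0,0]
  ]
}}

```text
time_s: 2.1
eef_pos: [0.4656, -0.1787, 0.1172]
eef_rot: [[0.704, 0.71, -0.006], [0.71, -0.704, 0.007], [0.001, -0.01, -1.0]]
ft_force: [1.0, -0.0, 0.7]
gripper_width: 0.0728
```

```bash
python3 to.py .4635 -.181 .026
python3 - <<'E'
from h import *
out=[]
for n,(x,y) in(("top",(300,220)),("scene",(135,180))):
    im=env.read_camera(n);out.append(cv2.resize(im[y:y+120,x:x+110],None,fx=3.6,fy=3.6,interpolation=cv2.INTER_CUBIC))
cv2.imwrite("pics/near.png",np.hstack(out))
E
```

```text
t 2.1 p [ 0.46558178 -0.17873544  0.11723922] yaw 0.7897844234907516 zax [-0.00623643  0.00724191 -0.99995433] F [ 1.02596847 -0.01706525  0.67438131] w 0.07279347535167154 q6 1.8199084802445402
units total [-0.12570204  0.03940028  3.64926543]
```

View pics/near.png

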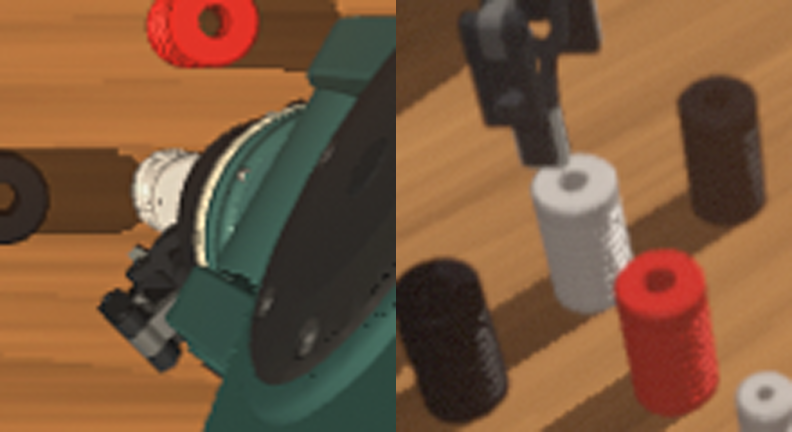

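Run:
```python
from h import *
s=env.get_state();p=s["eef_pos"];R=s["eef_rot"]
for n,o,k in(("top",(300,220),3.6),("scene",(135,180),3.6)):
    for y in(-.037,-.052,0,.037,.052):
      print(n,y,[((proj(n,p+R@[x,y,-.01])[0]-o)*k+(396*(n=="scene"),0)).round() for x in(-.011,.011)])
```

```text
top -0.037 [array([173., 279.]), array([136., 242.])]
top -0.052 [array([148., 304.]), array([111., 267.])]
top 0 [array([233., 217.]), array([197., 180.])]
top 0.037 [array([294., 155.]), array([257., 118.])]
top 0.052 [array([318., 130.]), array([281.,  93.])]
scene -0.037 [array([553.,  47.]), array([598.,  47.])]
scene -0.052 [array([559.,  27.]), array([603.,  28.])]
scene 0 [array([537.,  98.]), array([584.,  98.])]
scene 0.037 [array([520., 153.]), array([568., 153.])]
scene 0.052 [array([513., 176.]), array([562., 177.])]
```

The near finger is seen at crop (545,150) and predicted at (544,153), so the jaws straddle the nozzle as computed. Now I descend.

Emit:
{"api": "drive_tool", "payload": {
  "plan": [
    [-0.05,0.05,0.75,0],
    [0,0,0.75,0],
    [0,0,0.75,0],
    [0,0,0.6,0],
    [0,0,0.4,0]
  ]
}}

```text
time_s: 2.7
eef_pos: [0.4668, -0.1842, 0.0378]
eef_rot: [[0.707, 0.707, 0.001], [0.707, -0.707, 0.003], [0.003, -0.001, -1.0]]
ft_force: [0.2, -0.5, -0.2]
gripper_width: 0.0726
```

```bash
python3 to.py .4635 -.181 .026
```

```text
t 2.7 p [ 0.46675145 -0.18424787  0.03780201] yaw 0.785542660260517 zax [ 0.00102438  0.00263936 -0.99999599] F [ 0.18553081 -0.48887556 -0.19989392] w 0.07262779133232014 q6 1.8159388932014509
units total [-0.0012979  -0.1832895   0.47228819]
```

Emit:
{"api": "drive_tool", "payload": {
  "plan": [
    [0,-0.15,0.25,0],
    [0,-0.05,0.2,0],
    [0,0,0.05,0],
    [0,0,0,0],
    [0,0,0,0]
  ]
}}

```text
time_s: 3.2
eef_pos: [0.4631, -0.1813, 0.0253]
eef_rot: [[0.708, 0.706, 0.002], [0.706, -0.708, 0.002], [0.003, -0.0, -1.0]]
ft_force: [-0.1, 0.4, -0.2]
gripper_width: 0.0726
```

Emit:
{"api": "drive_tool", "payload": {
  "plan": [
    [0,0,0,0],
    [0,0,0,0],
    [0,0,0,0],
    [0,0,0,0],
    [0,0,0,0]
  ],
  "claw": 0,
  "grip_force": 90
}}

```text
time_s: 3.7
eef_pos: [0.4638, -0.1816, 0.0266]
eef_rot: [[0.708, 0.707, 0.004], [0.707, -0.708, 0.001], [0.003, 0.002, -1.0]]
ft_force: [-0.8, -0.8, -1.6]
gripper_width: 0.0404
```

Emit:
{"api": "drive_tool", "payload": {
  "plan": [
    [0,0,0,0],
    [0,0,0,0],
    [0,0,-0.2,0],
    [0,0,-0.5,0],
    [0,0,-0.8,0]
  ]
}}

```text
time_s: 4.2
eef_pos: [0.4622, -0.1808, 0.0634]
eef_rot: [[0.708, 0.707, -0.0], [0.707, -0.708, 0.003], [0.002, -0.003, -1.0]]
ft_force: [0.1, -0.7, -0.2]
gripper_width: 0.0404
```

```bash
python3 to.py .568 .078 .22
```

```text
t 4.2 p [ 0.46220314 -0.18081945  0.0634475 ] yaw 0.7846123303616369 zax [-3.97038668e-04  3.38994122e-03 -9.99994175e-01] F [ 0.11699699 -0.74609049 -0.2327475 ] w 0.04038000546203055 q6 1.8181440032966452
units total [10.32271864 -4.35294023 -6.22864852]
```

Gripped (opening 40.4 mm). Foot home corresponds to TCP z ≈ 0.1365. I lift and go over.

Emit:
{"api": "drive_tool", "payload": {
  "plan": [
    [0,0,-1,0],
    [0,0,-1,0],
    [0,0,-1,0],
    [0.4,-0.2,-1,0],
    [0.7,-0.3,-1,0]
  ]
}}

```text
time_s: 4.7
eef_pos: [0.4714, -0.153, 0.1943]
eef_rot: [[0.709, 0.705, -0.002], [0.705, -0.709, 0.004], [0.001, -0.004, -1.0]]
ft_force: [1.7, -0.4, -1.3]
gripper_width: 0.0402
```

Emit:
{"api": "drive_tool", "payload": {
  "plan": [
    [0.9,-0.4,-0.8,0],
    [0.9,-0.4,-0.2,0],
    [0.9,-0.4,0,0],
    [0.9,-0.4,0,0],
    [0.9,-0.4,0,0]
  ]
}}

```text
time_s: 5.2
eef_pos: [0.518, -0.0351, 0.2266]
eef_rot: [[0.711, 0.703, 0.005], [0.703, -0.711, 0.002], [0.004, 0.002, -1.0]]
ft_force: [0.7, -1.2, -1.7]
gripper_width: 0.0406
```

```bash
python3 to.py .568 .078 .22
```

```text
t 5.2 p [ 0.51800896 -0.03507718  0.22664793] yaw 0.7797463264151953 zax [ 0.00456817  0.00155569 -0.99998836] F [ 0.69569778 -1.17078152 -1.74421463] w 0.04059778085793212 q6 2.1357890565898496
units total [ 4.60090927 -1.8109826   0.2820852 ]
```

Emit:
{"api": "drive_tool", "payload": {
  "plan": [
    [1,-0.4,0,0],
    [1,-0.4,0,0],
    [1,-0.4,0,0],
    [0.8,-0.3,0,0],
    [0.4,-0.15,0,0]
  ]
}}

```text
time_s: 5.7
eef_pos: [0.5645, 0.0742, 0.2286]
eef_rot: [[0.71, 0.704, 0.005], [0.704, -0.71, 0.002], [0.005, 0.002, -1.0]]
ft_force: [0.3, -0.5, -0.8]
gripper_width: 0.0403
```

Emit:
{"api": "drive_tool", "payload": {
  "plan": [
    [0.2,-0.1,0,0],
    [0,0,0,0],
    [0,0,0,0],
    [0,0,0,0],
    [0,0,0,0]
  ]
}}

```text
time_s: 6.2
eef_pos: [0.5657, 0.0784, 0.229]
eef_rot: [[0.71, 0.704, 0.004], [0.704, -0.71, 0.001], [0.004, 0.002, -1.0]]
ft_force: [-0.1, -0.4, -1.5]
gripper_width: 0.0403
```

```bash
python3 to.py .568 .078 .22;  python3 - <<'E'
from h import *
out=[]
for n,(x,y) in(("top",(140,150)),("scene",(270,90))):
    im=env.read_camera(n);cv2.imwrite(f"pics/{n}1.png",im);out.append(cv2.resize(im[y:y+140,x:x+110],None,fx=3.6,fy=3.6,interpolation=cv2.INTER_CUBIC))
cv2.imwrite("pics/over.png",np.hstack(out))
E
```

```text
t 6.2 p [0.5656593  0.078357   0.22895785] yaw 0.7807708050400799 zax [ 0.00426847  0.00120975 -0.99999016] F [-0.14024242 -0.43833359 -1.52915814] w 0.04031153918429097 q6 2.3551776535544167
units total [0.05506796 0.07527273 0.35869301]
```

View pics/over.png

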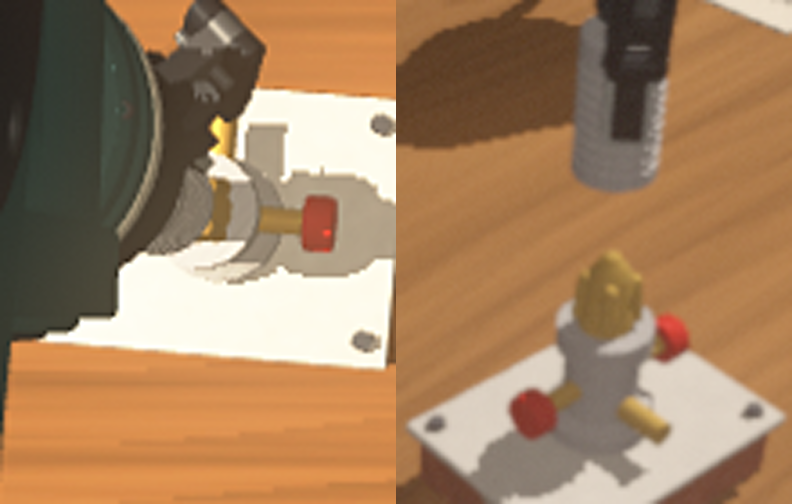

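The nozzle hangs upright above the spigot: foot at crop (573–658, bottom 190), shoulder ellipse at (556–656). I compare these with the projections.

Run:
```python
from h import *
p=env.get_state()["eef_pos"];th=np.linspace(0,2*np.pi,90)
def ext(n,c,r,z,o,dx):
    P=np.c_[c[0]+r*np.cos(th),c[1]+r*np.sin(th),0*th+z];q=((proj(n,P)-o+.5)*3.6-.5)+[dx,0]
    return "L R T B",q[:,0].min().round(1),q[:,0].max().round(1),q[:,1].min().round(1),q[:,1].max().round(1)
o=(270,90)
print("foot",ext("scene",p,.021,p[2]-.0265,o,396)); print("shoulder",ext("scene",(.568,.078),.026,.11,o,396))
for d in((.005,0),(0,.005)): print("sens",ext("scene",p[:2]+d,.021,p[2]-.0265,o,396))
print("top foot",ext("top",p,.021,p[2]-.0265,(140,150),0)); print("top shoulder",ext("top",(.568,.078),.026,.11,(140,150),0))
```

```text
foot ('L R T B', np.float64(570.2), np.float64(656.6), np.float64(143.9), np.float64(189.8))
shoulder ('L R T B', np.float64(552.7), np.float64(651.7), np.float64(289.7), np.float64(350.1))
sens ('L R T B', np.float64(577.8), np.float64(664.6), np.float64(147.7), np.float64(194.0))
sens ('L R T B', np.float64(577.1), np.float64(663.2), np.float64(140.3), np.float64(185.9))
top foot ('L R T B', np.float64(104.0), np.float64(213.2), np.float64(144.8), np.float64(253.7))
top shoulder ('L R T B', np.float64(139.9), np.float64(258.3), np.float64(152.4), np.float64(270.4))
```

Relative offset is under 1 mm in x and y; target TCP (0.5685, 0.0785). Lower.

Emit:
{"api": "drive_tool", "payload": {
  "plan": [
    [0.08,0.08,0.5,0],
    [0,0,0.5,0],
    [0,0,0.4,0],
    [0,0,0.3,0],
    [0,0,0,0]
  ]
}}

```text
time_s: 6.8
eef_pos: [0.5689, 0.0779, 0.1822]
eef_rot: [[0.711, 0.703, 0.004], [0.703, -0.711, 0.001], [0.003, 0.002, -1.0]]
ft_force: [0.2, -0.9, -1.1]
gripper_width: 0.0405
```

```bash
python3 to.py .5685 .0785 .1365
```

```text
t 6.8 p [0.56887877 0.07788785 0.18223711] yaw 0.7800258937077036 zax [ 0.00364978  0.00117864 -0.99999264] F [ 0.16862688 -0.89002769 -1.05683436] w 0.04046144955659457 q6 2.355143516015559
units total [ 1.86991416e-04 -3.12255934e-02  1.82944451e+00]
```

Emit:
{"api": "drive_tool", "payload": {
  "plan": [
    [0,0,0.3,0],
    [0,0,0.3,0],
    [0,0,0.3,0],
    [0,0,0.3,0],
    [0,0,0.2,0]
  ]
}}

```text
time_s: 7.3
eef_pos: [0.5696, 0.0783, 0.1453]
eef_rot: [[0.711, 0.703, 0.005], [0.703, -0.711, 0.002], [0.005, 0.002, -1.0]]
ft_force: [-1.5, 2.2, 4.0]
gripper_width: 0.0407
```

```bash
python3 to.py .5685 .0785 .1365
```

```text
t 7.3 p [0.56963703 0.07832558 0.145329  ] yaw 0.7802984787144029 zax [ 0.00540679  0.00208197 -0.99998322] F [-1.5288467   2.24638262  3.98143462] w 0.04070170763002059 q6 2.3551973725316486
units total [-0.0292893  -0.03777435  0.35292278]
```

Ribs are engaging (4 N up). I push on.

Emit:
{"api": "drive_tool", "payload": {
  "plan": [
    [0,0,0.15,0],
    [0,0,0.15,0],
    [0,0,0.15,0],
    [0,0,0.15,0],
    [0,0,0.15,0]
  ]
}}

```text
time_s: 7.8
eef_pos: [0.5707, 0.0789, 0.1358]
eef_rot: [[0.71, 0.704, 0.016], [0.704, -0.71, 0.002], [0.013, 0.01, -1.0]]
ft_force: [-23.2, -0.3, 58.8]
gripper_width: 0.0402
```

Hard stop at TCP z 0.1358 (58 N, expected 0.1365): home. I relax and open.

Emit:
{"api": "drive_tool", "payload": {
  "plan": [
    [0,0,0,0],
    [0,0,0,0],
    [0,0,0,0],
    [0,0,0,0],
    [0,0,0,0]
  ]
}}

```text
time_s: 8.3
eef_pos: [0.5699, 0.0787, 0.1368]
eef_rot: [[0.71, 0.704, 0.017], [0.704, -0.71, 0.002], [0.013, 0.011, -1.0]]
ft_force: [-2.9, -0.3, 5.9]
gripper_width: 0.0403
```

```bash
python3 to.py .5685 .0785 .1365
python3 - <<'E'
from h import *
p=np.array([.5685,.0785]);th=np.linspace(0,2*np.pi,60)
im=env.read_camera("scene");o=(280,100);c=cv2.resize(im[100:240,280:420],None,fx=4,fy=4,interpolation=cv2.INTER_CUBIC)
for r,z in((.021,.11),(.021,.185)):
    q=((proj("scene",np.c_[p[0]+r*np.cos(th),p[1]+r*np.sin(th),0*th+z])-o+.5)*4-.5).round().astype(int)
    cv2.polylines(c,[q],True,(255,0,255),1)
cv2.imwrite("pics/home.png",c)
E
```

```text
t 8.3 p [0.56991462 0.07873273 0.13684575] yaw 0.7810825515139286 zax [ 0.01694748  0.00150047 -0.99985526] F [-2.85150759 -0.29206335  5.89397719] w 0.04028540117065785 q6 2.3554684765835385
units total [-0.04691495 -0.03336922  0.01285507]
```

View pics/home.png

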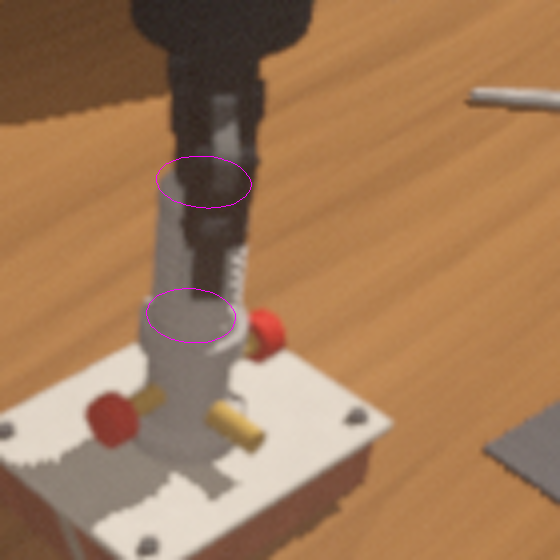

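The nozzle top is at its home height (left edge at (158,178)) and the foot sits on the shoulder. I release.

Emit:
{"api": "drive_tool", "payload": {
  "plan": [
    [0,0,0,0],
    [0,0,0,0],
    [0,0,0,0],
    [0,0,0,0],
    [0,0,0,0]
  ],
  "claw": 0.9
}}

```text
time_s: 8.85
eef_pos: [0.5706, 0.0785, 0.1361]
eef_rot: [[0.71, 0.704, 0.017], [0.704, -0.71, 0.001], [0.013, 0.011, -1.0]]
ft_force: [-0.6, 0.9, -0.7]
gripper_width: 0.0766
```

Emit:
{"api": "drive_tool", "payload": {
  "plan": [
    [0,0,-0.1,0],
    [0,0,-0.3,0],
    [0,0,-0.6,0],
    [0,0,-0.8,0],
    [0,0,-0.8,0]
  ]
}}

```text
time_s: 9.35
eef_pos: [0.5683, 0.0784, 0.2027]
eef_rot: [[0.71, 0.704, 0.013], [0.704, -0.71, 0.001], [0.01, 0.009, -1.0]]
ft_force: [0.5, -0.4, -0.4]
gripper_width: 0.0769
```

Emit:
{"api": "drive_tool", "payload": {
  "plan": [
    [0,0,-1,0],
    [-0.5,0,-1,0],
    [-1,0,-0.5,0],
    [-1,0,0,0],
    [-1,0,0,0]
  ]
}}

```text
time_s: 9.85
eef_pos: [0.5056, 0.0165, 0.2722]
eef_rot: [[0.708, 0.706, 0.02], [0.706, -0.708, 0.001], [0.015, 0.014, -1.0]]
ft_force: [-0.1, -0.6, -0.1]
gripper_width: 0.0768
```

Emit:
{"api": "drive_tool", "payload": {
  "plan": [
    [-1,0,0,0],
    [-1,0,0,0],
    [-0.5,0,0,0],
    [0,0,0,0],
    [0,0,0,0]
  ]
}}

```text
time_s: 10.35
eef_pos: [0.4586, -0.0302, 0.2747]
eef_rot: [[0.71, 0.704, 0.025], [0.704, -0.71, -0.0], [0.017, 0.018, -1.0]]
ft_force: [0.5, 0.5, -0.1]
gripper_width: 0.0769
```

Run:
```python
from h import *
p=np.array([.5685,.0785]);th=np.linspace(0,2*np.pi,60);out=[]
for n,o in (("scene",(280,120)),("top",(140,150))):
    im=env.read_camera(n);cv2.imwrite(f"pics/{n}2.png",im);c=cv2.resize(im[o[1]:o[1]+110,o[0]:o[0]+100],None,fx=4,fy=4,interpolation=cv2.INTER_CUBIC)
    for r,z in((.021,.11),(.021,.185)):
        q=((proj(n,np.c_[p[0]+r*np.cos(th),p[1]+r*np.sin(th),0*th+z])-o+.5)*4-.5).round().astype(int)
        cv2.polylines(c,[q],True,(255,0,255),1)
    out.append(c)
cv2.imwrite("pics/end.png",np.hstack(out))
a=cv2.imread("pics/scene0.png");b=cv2.imread("pics/scene2.png")
print("narrow diff",cv2.absdiff(a,b)[280:330,225:252].mean())
```

```text
narrow diff 2.8022222222222224
```

View pics/end.png

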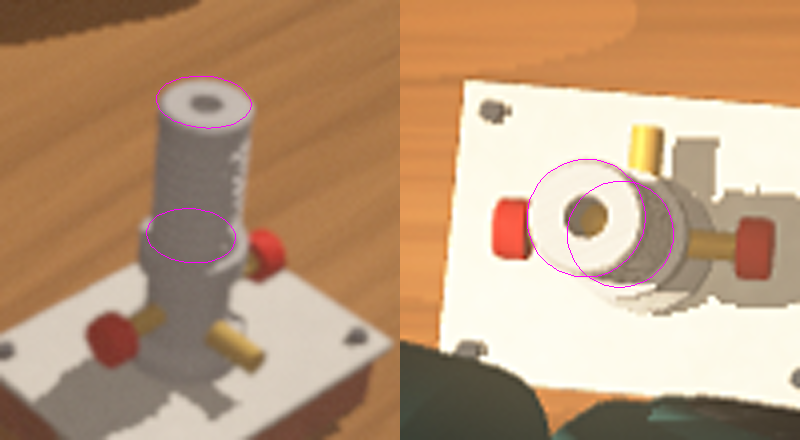

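Released and clear of the robot, the nozzle's top face coincides with the predicted home circle in both views. It is upright, and the narrow nozzle's image patch is unchanged.

```bash
python3 -c "
from bench import env
print(env.finish_job())"
```

```text
the job is handed in; nothing more can be done
None
```

The wide steel nozzle is pressed home on the spigot and released, and the job is handed in at about 10.5 s of the 38 s allowed.

- **Push home:** I pressed it down with the gripper until the shoulder stopped it hard. The tool stopped at z = 0.1358 m against an expected 0.1365 m. The wrist force there was about 59 N up and 23 N sideways, well under the 120 N limit.
- **Seating after release:** with the arm clear, the top face matched the predicted fully seated position in both camera views, and the nozzle stood upright.
- **Narrow nozzle:** its patch of the scene picture did not change noticeably (mean difference 2.8 grey levels), so it has not moved.
- **Robot clear:** the wrist force was near zero at the end, so the gripper touches nothing.
- **Disagreements:** my position estimates from the two cameras differed by 4 to 5 mm, more than the stated 2 mm calibration. The opening read 40.4 mm on the 42 mm nozzle. Neither affected the fit, and no check failed.

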